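# Weigh two mallet heads, set the loaded one in the drilling jig

### The job

One of these two look-alike mallet heads has a weight hidden inside: stand one on each pan of the balance, gently, let go and see which side drops. Put the head that dropped, upright, into the entry of the drilling jig and slide it in between the sprung jaws, feeling for the red sprung nose of the stop, until the nose is clearly pressed in; do not ram it, and leave the head held there by the jaws. Leave the lighter head on its pan and everything else on the bench where it is.

Things in the scene. Friction and masses are not known exactly. Their poses are not given: they have to be found in the camera images.
- head_a_mid (a point): First mallet head: brown wooden block 32 x 32 x 54 mm with two thin brass bands and a small dark dot on top, standing upright on one square end. The point is its centre, 27 mm above its underside; its x and y axes are square to its sides, z up. About 0.08 to 0.17 kg; the heads look the same and which one is heavier is not told.
- head_b_mid (a point): Second mallet head, same in shape and look (32 x 32 x 54 mm); the point is its centre, 27 mm above its underside; axes as the first. The heavier head weighs at least 25 g more than the other.
- balance: Pivot balance: dark wooden base 75 x 130 x 14 mm, brass post to 66 mm high, aluminium beam along the balance's y axis, pivoted 58 mm above the bench. Origin under the base's centre, z up. Pans 54 mm square with a rim 4 mm high, each on a soft spring (1 N/mm, 10 mm), about 76 mm above the bench when level. Delicate: over than 15 N on it, from anything, is too much.
- beam (a joint): Tilt of the balance beam in rad, from about -0.05 to 0.05 (its end stops), 0 when level, where it rests when empty. Positive: the red pan is down; negative: the blue pan is down. It moves slowly (damped): allow 2 to 3 s after letting go. Each pan travels about 4 mm up and down; a head on it leans with the beam.
- pan_blue (a point): Centre of the blue pan's cork-lined top face (inside the rim), at the +y end of the beam, 85 mm from the pivot. Its axes move with the beam: y along the beam, z up from the pan. A head counts as on the pan when it stands upright within 20 mm of this point.
- pan_red (a point): Centre of the red pan's cork-lined top face (inside the rim), at the -y end of the beam, 85 mm from the pivot; axes as for the blue pan.
- jig: Drilling jig fixed on the bench: plywood plate 200 (x) x 110 (y) x 14 mm with a straight channel along its x axis. Origin at the underside of the plate's centre, x from the entry to the stop, z up; the plate's top, 14 mm up, is the channel's floor. Nothing on it stands higher than 15 mm above that floor.
- jig_entry (a point): Middle of the entry on the channel's floor, at x = -68 mm in the jig, between two black lines: where a head can be set down freely, its sides square to the jig. Axes as the jig's (x is the direction to push).
- jaws (a point): Start of the parallel jaws, on the channel floor at x = -20 mm in the jig, axes as the jig. Two steel sprung jaws 13 mm high, left and right; the lead-in starts at x = -50 mm, 40 mm wide, narrows to 28 mm here and runs parallel to x = +50 mm. A 32 mm head spreads each jaw 2 mm against about 3.6 N; pushing it in takes about 4 to 12 N and the jaws then hold it by friction.
- stop: Blue stop block 20 x 34 x 15 mm, 88 mm beyond the jig's centre; origin under its centre, on the floor. Its screw carries a red sprung nose, 11 mm wide, 8 mm up, facing the entry. The screw's setting is NOT measured: nose tip at x = 10 to 40 mm in the jig. It gives 8 mm at 0.4 N/mm, then is solid. Home: head left pressing it with 0.6 N or more (1.5 to 8 mm in). Over 15 N on the stop is too much.
- sanding_block: Bystander: cork sanding block 55 x 90 x 30 mm, origin under its centre.
- screwdriver: Bystander: screwdriver 160 mm long lying on the bench, along its x axis.
- glue: Bystander: white glue bottle, 52 mm diameter, 130 mm tall, origin under its centre.
- clamp: Bystander: black and orange bar clamp 200 mm long lying flat, 24 mm high, bar along its y axis, origin under the bar's middle.
- offcut: Bystander: pale wood offcut 120 x 22 x 15 mm lying along its x axis, origin under its centre.
Things that resemble listed ones, but are neither listed nor needed, are in the scene too. Leave any blue look-alike of the part that bears head_a_mid alone.

How it is judged:
By the outcome, as a careful person would: the job done as asked, in the order asked, and still so for the second after the job is handed in, with the robot touching nothing.
It also fails if it takes over 72 s, if anything falls off the work surface, if the arm or the gripper's body presses on something with over 40 N, if the wrist force passes 120 N, or if a joint passes its speed limit or range.

### The arm

A 7-joint arm with a two-finger parallel gripper is mounted at the origin on the work surface. World frame = base frame: x ahead of the robot, y to its left, z up, the work surface at z = 0. Lengths are in m, angles in degrees, forces in N, time in s.
With the tool pointing down it reaches from about 0.425 to 0.875 m from the base axis. Payload 4.7 kg.
Tool frame: the origin (TCP) lies at the very end of the fingers, on their centre line; the grasp point (between the pads) lies 19 mm behind it; z points along the fingers, y is the direction in which the jaws open and shut (so a half turn about z gives the same grasp; the last joint's range is limited). The gripper opens to 87 mm and grips with 3 to 60 N. Pads are 19 mm wide; open, the fingers measure 117 mm over their backs; the gripper's body (75 mm by 190 mm) begins 51 mm behind the grasp point.
Start: joints at [65.495, 18.392, -4.016, 83.108, 1.295, 78.541, -3.26], TCP at [0.278, -0.588, 0.223] pointing down, gripper open.
Joint ranges: [-163.93, 163.93], [-17.29, 119.83], [-79.2, 71.16], [3.27, 140.29], [-89.18, 269.18], [5.43, 117.66], [-154.24, 154.24]. Speed limits (degrees/s): [147.25, 147.25, 180, 180, 180, 180, 180].

### API

Orientations are given as [roll, pitch, yaw] about the fixed x, y, z axes, in that order (R = Rz(yaw) Ry(pitch) Rx(roll)).
In Python, from cell import * gives the robot as it stands.
- The arm moves only by the tool drive_tool, never from a script. Its argument "moves" is text: rows parted by semicolons, each of 5 numbers parted by spaces: the shift along the tool's x, y, z in m, then the turn about the tool's z in degrees, then the gripper's target within -1 to 1 (fully open at 1, half-way at 0, shut at -1). In form: x y z yaw fingers; .... A call has exactly 8 rows; each row is the pose to reach, as a shift and turn from the pose commanded when the call began, along the tool's axes at that moment; what a row does not reach only later rows make up. A row lasts 1/10 s, in which the tool goes at most 50 mm and 8.59 degrees, less where a joint would pass 70% of its speed; a pose out of reach is approached as far as the arm can. A call with a gripper value outside its range is refused whole. The fingers move at their own pace and stop on an object; "grip_force" is the grip in N (left out, the last holds). Time passes only in rows, so rows that repeat a pose let the fingers close, or fill a call up. It gives the time, the measured TCP pose, the force and the opening at its end, in the units of the state.
- get_obs(): the state, without advancing time (a new reading comes with each control period).
- read_camera(name): name is "side" or "top" or "wrist"; returns (picture, depth): 420x560x3 uint8, red, green, blue; 420x560 float32, m along the optical axis (not along the pixel's ray), 0 where there is no reading.
- calibration(name): a dict with "intrinsics" (3x3 intrinsics, pixels), "k1" (the pictures are not rectified: a ray, as slopes to the right and down, at radius r is drawn at 1 + k1 r^2 times it, then the intrinsics apply), "cam_to_world" (4x4, takes a point from camera to world coordinates); the wrist camera has in their place "T_tool_cam" (4x4, takes a point from camera to tool coordinates, whose origin is the TCP and whose axes are the flange's). Camera axes: x right, y up, looking along -z (the intrinsics and any distortion apply to the point x, -y, -z); pixel columns grow to the right and rows downward; lengths in m; the calibration is good to about 2 mm. A picture is of the moment at which its call begins: read the wrist's pose just before it. calibration takes no time and is no camera call.
- sign_off(): hands the job in, once; it reports no verdict.
Trained networks look in the newest picture that a camera, given by its name, has taken for a name from the list of things; names that differ only in an ending like _2 or _b are one class to them, and where a whole thing is asked for, a point or a joint stands for the part that bears it (a point fixed in the world has none). Each returns a list of dicts, best first, with "conf" (0 to 1); they miss things now and then, are a little off and sometimes report something else, mostly with a low value. They report only what shows in the picture. A call takes as long as a camera call. They do not tell look-alikes from the thing itself.
- search_frame(camera, name): "uv" ([column, row] in pixels, amid what is visible of it).
- pinpoint(camera, name): "uv" ([column, row] in pixels: a listed point, or the origin of a listed thing).
The state is a dict: "time_s": time; "qpos": joint angles; "joint_velocities": joint speeds; "effort": joint torques, N m; "tool_pos": TCP position; "tool_rot": TCP orientation; "force": force on the tool from outside, world axes, zero at the start; "wrist_torque": the same for the moment, N m; "grip_width": finger opening in m.
Only numpy, scipy, OpenCV 4.12 (cv2) and the standard library are available. Lean on these libraries where they do the work, as an engineer would, in place of code of your own. Each camera call takes 0.05 s, during which the arm holds its last target. There are 200 camera calls.

## Working session

There is one attempt and no reset: what is moved stays moved. The work goes in short steps, Python scripts to look and compute and a tool call to move; the robot and the scene stay as the last step left them, time stands still between calls to the robot, and variables do not carry over. Pictures are saved under pics/ and viewed, about 8 in all and at most 12, crops included, and the job is handed in when it is done.

Besides the shell and the picture viewer there is one more tool, called after ">>>" in YAML: its name, and indented under it one key for each argument. drive_tool: Moves the arm, as the interface text tells. Its arguments: {"type":"object","properties":{"moves":{"type":"string"},"grip_force":{"type":"number"}},"required":["moves"]}

```bash
mkdir -p pics; ls; cat > h.py <<'E'
from cell import *
import numpy as np, cv2
from scipy.spatial.transform import Rotation as R
def T_tool(o):
    T=np.eye(4);T[:3,:3]=R.from_euler('xyz',o['tool_rot'],degrees=True).as_matrix();T[:3,3]=o['tool_pos'];return T
def c2w(name,o=None):
    c=calibration(name)
    return np.array(c['cam_to_world']) if name!='wrist' else T_tool(o)@np.array(c['T_tool_cam'])
def ray(name,uv,M):
    c=calibration(name);K=np.array(c['intrinsics'])
    p=cv2.undistortPoints(np.array([[uv]],float),K,np.array([c['k1'],0,0,0,0.]))[0,0]
    return M[:3,3],M[:3,:3]@np.array([p[0],-p[1],-1])
def at_z(name,uv,z,M):
    o,d=ray(name,uv,M);return o+d*(z-o[2])/d[2]
def at_d(name,uv,dep,M):
    o,d=ray(name,uv,M);return o+d*dep
def proj(name,P,M):
    c=calibration(name);K=np.array(c['intrinsics'])
    q=np.linalg.inv(M)@np.append(P,1);
    return cv2.projectPoints(np.array([[q[0],-q[1],-q[2]]]),np.zeros(3),np.zeros(3),K,np.array([c['k1'],0,0,0,0.]))[0][0,0]
def save(n,p): cv2.imwrite('pics/'+n,cv2.cvtColor(p,cv2.COLOR_RGB2BGR))
E
python3 - <<'E'
from h import *
o=get_obs();print(o)
for n in ['top','side']:
    p,d=read_camera(n);save(n+'0.png',p);np.save(n+'0.npy',d);M=c2w(n);print(n,M[:3,3])
    for t in ['head_a_mid','balance','jig','pan_blue','pan_red','jig_entry','stop','jaws']:
        for r in pinpoint(n,t)[:5]:
            u=np.array(r['uv']);i=tuple(np.clip(u[::-1].astype(int),0,[419,559]));
            print(t,round(r['conf'],2),u.round(1),at_d(n,u,d[i],M).round(3) if d[i]>0 else None)
E
```

```text
pics
{'time_s': 0.0, 'qpos': array([65.49598934, 18.44097312, -4.01586037, 83.17224033,  1.29599478,
       78.53992106, -3.26168083]), 'joint_velocities': array([-0.03663351,  0.03410566,  0.05346991, -0.00294717, -0.05154751,
        0.03105606, -0.13939419]), 'effort': array([-1.32998812e-04, -4.91281128e+01, -4.03564554e-01, -3.12526238e+01,
       -6.36726804e-02,  4.35681792e-02,  1.72794994e-04]), 'tool_pos': array([ 0.27763101, -0.58714152,  0.22146318]), 'tool_rot': array([-1.79892161e+02,  6.41985077e-03,  2.53125373e+01]), 'force': array([-0.20344033,  0.33147895, -0.54151747]), 'wrist_torque': array([ 0.00735866,  0.00827663, -0.02047106]), 'grip_width': 0.08685576576476192}
top [0.45615216 0.06330203 1.27281789]
head_a_mid 0.63 [274.1 183.4] [0.584 0.091 0.056]
head_a_mid 0.62 [331.7 169.5] [ 0.616 -0.054  0.053]
head_a_mid 0.48 [301.7 184.5] [0.58  0.022 0.051]
balance 0.73 [409.7 200.7] [ 0.535 -0.258  0.018]
jig 0.29 [382.5 194.7] [ 0.547 -0.175  0.079]
pan_blue 0.75 [381.3 191. ] [ 0.557 -0.173  0.076]
pan_red 0.71 [447.9 193.2] [ 0.548 -0.343  0.07 ]
pan_red 0.49 [412.7 278. ] [ 0.334 -0.261  0.008]
jig_entry 0.63 [228.2 213.1] [0.514 0.212 0.011]
jig_entry 0.17 [141.2 222.1] [0.495 0.441 0.015]
stop 0.55 [211.5 155.7] [0.663 0.252 0.026]
jaws 0.82 [220.5 196.1] [0.558 0.231 0.016]
side [ 0.45916688 -0.537798    0.72401579]
head_a_mid 0.93 [320.3 263.6] [ 0.606 -0.079  0.05 ]
head_a_mid 0.85 [270.3 214.3] [0.517 0.07  0.05 ]
head_a_mid 0.82 [303.1 232.6] [0.583 0.004 0.054]
head_a_mid 0.64 [299.4 211.3] [0.587 0.077 0.045]
balance 0.78 [302.7 366.2] [ 0.54  -0.273  0.014]
jig 0.68 [287.8 179.2] [0.577 0.208 0.029]
jig 0.49 [249.9 241.5] [0.464 0.002 0.042]
pan_red 0.77 [312.9 400.3] [ 0.54  -0.349  0.073]
jig_entry 0.62 [262.1 184.5] [0.51  0.214 0.012]
jig_entry 0.52 [287.6 179.1] [0.577 0.208 0.029]
stop 0.6 [315.7 174.3] [0.658 0.237 0.012]
jaws 0.89 [281.6 176.6] [0.565 0.236 0.014]
```

View pics/top0.png

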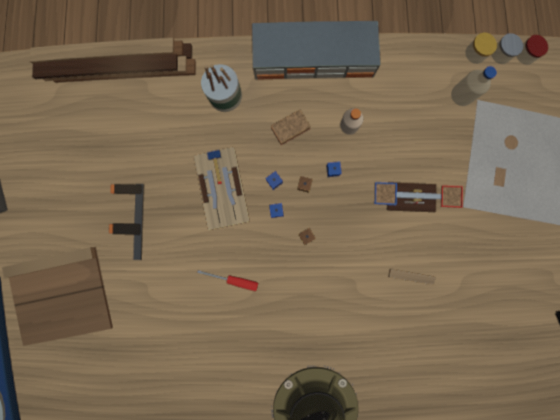

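View pics/side0.png

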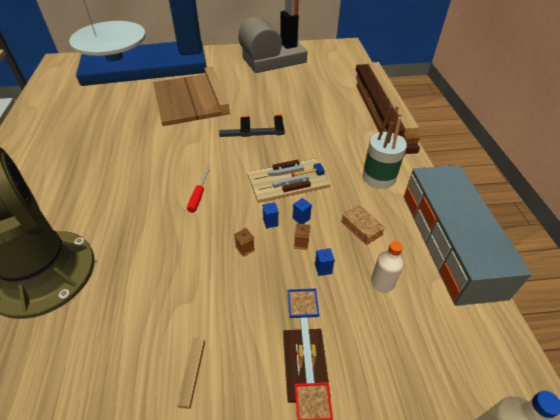

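The brown heads are at top-view pixels (304,184) and (306,237). The blue look-alikes to leave alone are at (274,180), (276,211) and (334,169). The balance is at (412,197), with the blue pan at (385,193) and the red at (452,196). The jig is at (221,188) with its blue stop at (214,155). Next I'll bring the wrist camera over the heads.

```bash
cat >> h.py <<'E'
def go(P,yaw=None):
    "shift in tool axes + turn needed to get TCP to P (world) with tool yaw (mod 180)"
    o=get_obs();T=T_tool(o);Rz=R.from_euler('xyz',[180,0,o['tool_rot'][2]],degrees=True).as_matrix()
    s=Rz.T@(np.array(P)-o['tool_pos']);t=0
    if yaw is not None:
        t=-((yaw-o['tool_rot'][2]+90)%180-90)
    print('t',round(o['time_s'],2),'pos',o['tool_pos'].round(4),'rot',o['tool_rot'].round(2),'F',o['force'].round(2),'w',round(o['grip_width'],4),'q7',o['qpos'][6].round(1))
    print('-> shift',s.round(4),'turn',round(t,2));return s,t
E
python3 - <<'E'
from h import *
c=calibration('wrist');print(np.round(c['T_tool_cam'],3),c['intrinsics'],c['k1'])
M=c2w('top')
for uv,z in [((304,184),.054),((306,237),.054),((385,193),.078),((452,196),.078)]: print(at_z('top',uv,z,M).round(3))
go([.46,.0,.33],0)
E
```

```text
[[ 0.001  0.964  0.265  0.073]
 [ 1.    -0.001 -0.    -0.001]
 [-0.     0.265 -0.964 -0.162]
 [ 0.     0.     0.     1.   ]] [[362.5862451    0.         273.97064953]
 [  0.         362.5862451  205.55662858]
 [  0.           0.           1.        ]] 0.03308092433852498
[0.58  0.016 0.054]
[0.448 0.015 0.054]
[ 0.551 -0.182  0.078]
[ 0.54  -0.35   0.078]
t 0.9 pos [ 0.2779 -0.5876  0.2226] rot [179.99   0.    25.31] F [ 0.   -1.09 -0.7 ] w 0.087 q7 -3.3
-> shift [ 0.4159 -0.4533 -0.1074] turn 25.31
```

>>> drive_tool:
  moves: "0.3 -0.23 -0.107 25.3 1;0.3 -0.23 -0.107 25.3 1;0.3 -0.23 -0.107 25.3 1;0.3 -0.23 -0.107 25.3 1;0.3 -0.23 -0.107 25.3 1;0.3 -0.23 -0.107 25.3 1;0.3 -0.23 -0.107 25.3 1;0.3 -0.23 -0.107 25.3 1"
  grip_force: 12

```text
time_s: 1.7
tool_pos: [0.4519, -0.2486, 0.3308]
tool_rot: [180.0, -0.1, 0.1]
force: [0.3, 0.4, 0.1]
grip_width: 0.087
```

>>> drive_tool:
  moves: "0.109 -0.212 0 0 1;0.109 -0.212 0 0 1;0.109 -0.212 0 0 1;0.109 -0.212 0 0 1;0.109 -0.212 0 0 1;0.109 -0.212 0 0 1;0.109 -0.212 0 0 1;0.109 -0.212 0 0 1"

```text
time_s: 2.5
tool_pos: [0.5594, -0.0411, 0.3295]
tool_rot: [179.9, 0.0, -0.1]
force: [0.2, -0.0, -0.2]
grip_width: 0.0871
```

```bash
cat > look.py <<'E'
from h import *
import sys
tag=sys.argv[1];n='wrist'
o=get_obs();p,d=read_camera(n);save(tag+'.png',p);np.save(tag+'.npy',d);M=c2w(n,o);np.save(tag+'_M.npy',M)
print(o['time_s'],o['tool_pos'].round(4),o['tool_rot'].round(2))
for t in sys.argv[2:]:
    for r in pinpoint(n,t)[:5]:
        u=np.array(r['uv']);i=tuple(np.clip(u[::-1].astype(int),0,[419,559]))
        print(t,round(r['conf'],2),u.round(1),at_d(n,u,d[i],M).round(3) if d[i]>0 else None)
E
python3 look.py w1 head_a_mid balance pan_blue pan_red jig jig_entry stop jaws
```

```text
2.5 [ 0.5594 -0.0411  0.3295] [ 1.7994e+02  2.0000e-02 -1.2000e-01]
head_a_mid 0.98 [228.3 146.8] [0.584 0.014 0.053]
head_a_mid 0.92 [291.5 116.2] [ 0.62  -0.061  0.054]
head_a_mid 0.92 [174.8 193.8] [0.527 0.082 0.054]
head_a_mid 0.85 [164.4 134. ] [0.599 0.089 0.052]
head_a_mid 0.62 [199.3  15.2] [0.731 0.044 0.03 ]
pan_blue 0.61 [395.9 179.7] [ 0.549 -0.181  0.079]
pan_red 0.74 [540.4 186.8] [ 0.539 -0.35   0.074]
jig 0.72 [ 66.6 146.5] [0.58  0.227 0.014]
jig_entry 0.84 [ 80.5 198.5] [0.511 0.22  0.013]
stop 0.72 [36.7 76.6] [0.663 0.24  0.03 ]
jaws 0.93 [ 67.5 165.8] [0.555 0.229 0.015]
```

View pics/w1.png

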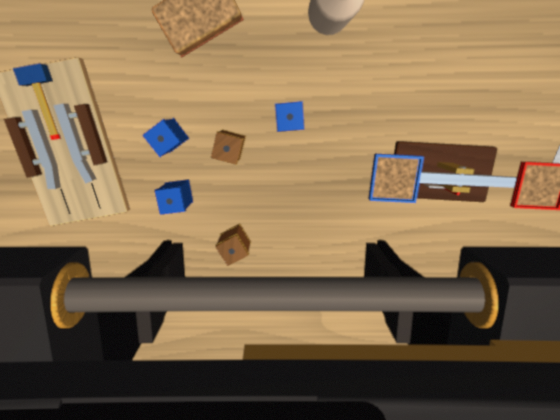

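The heads are at (228,147) and (233,246). The blue blocks at (164,134), (174,198) and (290,116) are decoys. The blue pan is at (397,178) and the red at (540,187), with the jig at the left. I'll measure poses from the depth cloud.

```bash
cat >> h.py <<'E'
def cloud(d,M,n='wrist'):
    c=calibration(n);v,u=np.mgrid[0:420,0:560];uv=np.stack([u,v],-1).reshape(-1,1,2).astype(float)
    p=cv2.undistortPoints(uv,np.array(c['intrinsics']),np.array([c['k1'],0,0,0,0.]))[:,0]
    q=np.c_[p[:,0],-p[:,1],-np.ones(len(p))]*d.reshape(-1,1)
    return (q@M[:3,:3].T+M[:3,3]).reshape(420,560,3)
def rects(mask,P,amin=40):
    k,l,s,_=cv2.connectedComponentsWithStats(mask.astype(np.uint8))
    for i in range(1,k):
        if s[i,4]<amin: continue
        q=P[l==i];r=cv2.minAreaRect((q[:,:2]*1000).astype(np.float32))
        yield s[i],np.round(np.array(r[0])/1000,4),np.round(r[1],1),round(r[2],1),np.median(q[:,2]).round(4)
E
python3 - <<'E'
from h import *
n='w1';d=np.load(n+'.npy');M=np.load(n+'_M.npy');p=cv2.imread('pics/w1.png');P=cloud(d,M)
z=P[...,2];row=np.arange(420)[:,None]
ok=(d>0)&(row<262)
for lo,hi in [(.047,.065),(.068,.09),(.0105,.018),(.019,.033)]:
    print(lo,hi)
    for r in rects(ok&(z>lo)&(z<hi),P): print(*r)
# floor check
print('bench z',np.median(z[ok&(abs(z)<.008)]))
E
```

```text
0.047 0.065
[311   0  40  29 174] [ 0.7229 -0.0986] [44.8 13.9] 64.5 0.0556
[274 101  31  31 808] [ 0.6195 -0.059 ] [32.4 33.7] 4.9 0.0535
[143 119  38  38 774] [0.5943 0.0934] [31.9 32.4] 35.3 0.0535
[211 132  32  33 735] [0.5828 0.0168] [32.2 32.4] 74.6 0.0534
[ 419  166   98   29 1219] [ 0.5418 -0.2723] [116.8  34. ] 78.6 0.0617
[155 186  31  29 688] [0.518  0.0896] [32.5 32.3] 6.2 0.0533
[215 234  34  28 598] [0.4508 0.0148] [33.3 32.5] 29.6 0.0534
0.068 0.09
[314   0  51  23 584] [ 0.7245 -0.1064] [49.6 19.4] 87.5 0.0832
[ 369  154   54   49 2285] [ 0.5508 -0.1799] [54.4 54.3] 86.3 0.0787
[ 510  161   50   49 2121] [ 0.5407 -0.3487] [54.6 54.9] 87.0 0.073
0.0105 0.018
[179  14  63  41 120] [0.7119 0.0349] [ 4.3 87.9] 30.5 0.014
[310  18  25  17  41] [ 0.7198 -0.0967] [33.3  6.3] 61.4 0.0147
[   0   57  128  169 8280] [0.5799 0.2326] [200.1 112.2] 10.6 0.0135
[ 72 118  16  33 192] [0.5962 0.2075] [41.   7.2] 12.9 0.0137
[ 23 127  16  32 137] [0.585  0.2698] [39.7  5.4] 12.8 0.0142
[ 395  141  102   35 2182] [ 0.5643 -0.2649] [129.4  38.4] 86.7 0.0136
[165 181  27  23  57] [0.5265 0.0823] [42.1 20.3] 50.8 0.0149
[417 183  72  19 839] [ 0.5184 -0.2801] [94.7 22.4] 86.5 0.0135
[220 225  30  20  53] [0.4617 0.0112] [42.2 20.4] 72.4 0.0148
0.019 0.033
[ 152    0   89   54 3103] [0.7352 0.0486] [56.  90.1] 28.2 0.0292
[309   7  34  26 110] [ 0.7236 -0.0974] [44.6 13.9] 59.6 0.0262
[  12   63   49   77 1152] [0.6335 0.2419] [87.5 35.6] 11.4 0.0267
[  53  104   53   79 1914] [0.5861 0.2004] [98.6 39.4] 10.8 0.0261
[   3  109   56   80 2021] [0.5741 0.2644] [100.6  41. ] 10.7 0.026
[168 119  18  31  83] [0.5976 0.081 ] [37.  16.8] 3.1 0.026
[439 163  18   6  45] [ 0.5588 -0.2642] [ 5.5 20.1] 12.8 0.0254
[160 182  30  24 109] [0.5269 0.0835] [43.2 21.5] 53.6 0.0267
[218 227  32  22 110] [0.4615 0.0121] [43.6 21.3] 74.6 0.0263
bench z -0.00045574067636311444
```

>>> drive_tool:
  moves: "0.0235 -0.058 0.2 15.3 0.3;0.0235 -0.058 0.2 15.3 0.3;0.0235 -0.058 0.2 15.3 0.3;0.0235 -0.058 0.2 15.3 0.3;0.0235 -0.058 0.2 15.3 0.3;0.0235 -0.058 0.2 15.3 0.3;0.0235 -0.058 0.2 15.3 0.3;0.0235 -0.058 0.2 15.3 0.3"

```text
time_s: 3.75
tool_pos: [0.5852, 0.0176, 0.1326]
tool_rot: [-180.0, -0.3, -15.4]
force: [-0.2, 0.8, 0.6]
grip_width: 0.0567
```

```bash
python3 - <<'E'
from h import *
n='wrist';o=get_obs();p,d=read_camera(n);M=c2w(n,o);np.save('w2.npy',d);save('w2.png',p)
P=cloud(d,M);z=P[...,2]
print('bench',np.median(z[(abs(z)<.01)&(d>0)]))
for r in rects((d>0)&(z>.047)&(z<.065),P,300): print(*r)
u=proj(n,[.583,.017,.054],M).astype(int);print(u)
save('w2c.png',cv2.resize(p[max(0,u[1]-110):u[1]+110,max(0,u[0]-150):u[0]+150],None,fx=2,fy=2))
go([.583,.017,.020],-15.4)
E
```

```text
bench -0.00043198016910020454
[ 342  102   61   65 2539] [ 0.62  -0.059] [32.6 33. ] 5.4 0.0535
[ 254  192   47   47 2129] [0.583  0.0168] [32.5 33.1] 74.2 0.0534
[ 136  196   65   62 2116] [0.5949 0.0938] [32.4 33.1] 35.3 0.0534
[195 311  40  33 897] [0.5139 0.0886] [25.3 31.6] 6.8 0.0535
[276 217]
t 3.8 pos [0.5849 0.0177 0.1324] rot [-179.98   -0.27  -15.37] F [-0.27 -0.3   1.06] w 0.0567 q7 -116.4
-> shift [-0.0017  0.0012  0.1124] turn 0.03
```

View pics/w2c.png

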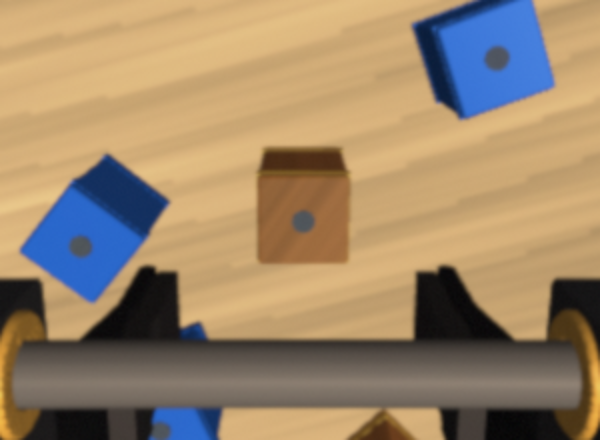

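The crop shows the brown head at crop (303,220), square to the fingers, with blue decoys on either side. I'll grasp and lift it.

>>> drive_tool:
  moves: "-0.001 0.001 0.05 0 0.3;-0.0015 0.001 0.09 0 0.3;-0.0015 0.001 0.112 0 0.3;-0.0015 0.001 0.112 0 0.3;-0.0015 0.001 0.112 0 -0.9;-0.0015 0.001 0.112 0 -0.9;-0.0015 0.001 0.112 0 -0.9;-0.0015 0.001 0.112 0 -0.9"
  grip_force: 20

```text
time_s: 4.6
tool_pos: [0.5825, 0.0178, 0.019]
tool_rot: [-180.0, -0.1, -15.3]
force: [0.1, -0.3, 0.1]
grip_width: 0.0324
```

```bash
python3 - <<'E'
from h import *
go([.5508,-.1799,.16],-3.4)
d=np.load('w1.npy');P=cloud(d,np.load('w1_M.npy'))
for c in [(.5508,-.1799),(.5407,-.3487)]:
    m=(np.hypot(P[...,0]-c[0],P[...,1]-c[1])<.015)&(d>0);print('cork z',np.median(P[m][:,2]))
    m=(abs(np.hypot(P[...,0]-c[0],P[...,1]-c[1])-.03)<.006)&(P[...,2]>.06);print('rim 90%',np.percentile(P[m][:,2],90))
E
```

```text
t 4.6 pos [0.5825 0.0178 0.019 ] rot [-1.800e+02 -1.400e-01 -1.529e+01] F [ 0.05 -0.33  0.07] w 0.0324 q7 -119.7
-> shift [ 0.0215  0.1991 -0.141 ] turn -11.89
cork z 0.07820308910793294
rim 90% 0.08292870711245585
cork z 0.07234396664357995
rim 90% 0.07733493363181963
```

>>> drive_tool:
  moves: "0 0 -0.04 0 -0.9;0 0 -0.09 0 -0.9;0.005 0.04 -0.125 -4 -0.9;0.0215 0.085 -0.141 -12 -0.9;0.0215 0.13 -0.141 -12 -0.9;0.0215 0.17 -0.141 -12 -0.9;0.0215 0.199 -0.141 -12 -0.9;0.0215 0.199 -0.141 -12 -0.9"

```text
time_s: 5.4
tool_pos: [0.5477, -0.1863, 0.1587]
tool_rot: [179.8, 0.0, -3.8]
force: [-0.3, -0.5, -0.9]
grip_width: 0.0321
```

```bash
python3 - <<'E'
from h import *
s,t=go([.5508,-.1799,.102],-3.4)
n='wrist';o=get_obs();p,d=read_camera(n);M=c2w(n,o);P=cloud(d,M);z=P[...,2];save('w3.png',p)
for lo,hi in [(.065,.09),(.1,.21)]:
  for r in rects((d>0)&(z>lo)&(z<hi),P,300): print(*r)
E
```

```text
t 5.4 pos [ 0.5477 -0.1863  0.1587] rot [ 1.798e+02  4.000e-02 -3.800e+00] F [-0.33 -0.51 -0.87] w 0.0321 q7 -82.6
-> shift [ 0.0027 -0.0066  0.0567] turn -0.4
[ 461  167   98   79 6603] [ 0.5402 -0.3494] [56.3 55.1] 86.8 0.0734
[ 224  170   81   73 4109] [ 0.5526 -0.1797] [54.3 51.4] 86.7 0.078
[ 199  218  151   58 5865] [ 0.5599 -0.1863] [56.6 11.1] 86.3 0.1842
[ 213  311  122   33 2843] [ 0.5421 -0.185 ] [42.  19.9] 85.6 0.1938
```

>>> drive_tool:
  moves: "0.003 -0.0066 0.02 -0.4 -0.9;0.003 -0.0066 0.04 -0.4 -0.9;0.003 -0.0066 0.048 -0.4 -0.9;0.003 -0.0066 0.053 -0.4 -0.9;0.003 -0.0066 0.057 -0.4 -0.9;0.003 -0.0066 0.059 -0.4 -0.9;0.003 -0.0066 0.061 -0.4 -0.9;0.003 -0.0066 0.062 -0.4 -0.9"

```text
time_s: 6.25
tool_pos: [0.5534, -0.1733, 0.0969]
tool_rot: [180.0, -0.0, -2.9]
force: [0.2, -0.1, -0.3]
grip_width: 0.032
```

```bash
python3 - <<'E'
from h import *
s,t=go([.5508,-.1799,.095],-3.4)
n='wrist';o=get_obs();p,d=read_camera(n);M=c2w(n,o);P=cloud(d,M);z=P[...,2];save('w4.png',p)
for lo,hi in [(.065,.09)]:
  for r in rects((d>0)&(z>lo)&(z<hi),P,300): print(*r)
for c in [(.5508,-.1799),(.5407,-.3487)]:
    m=(abs(np.hypot(P[...,0]-c[0],P[...,1]-c[1])-.03)<.006)&(abs(P[...,2]-.075)<.015)&(d>0);print('rim 90%',np.percentile(P[m][:,2],90))
E
```

```text
t 6.25 pos [ 0.5534 -0.1733  0.0969] rot [ 1.7998e+02 -4.0000e-02 -2.9000e+00] F [ 0.18 -0.06 -0.32] w 0.032 q7 -84.4
-> shift [-0.0023  0.0067  0.0019] turn 0.5
[ 236  199  107   64 3411] [ 0.5621 -0.1822] [57.8 32.5] 86.1 0.0778
[542 202  18  76 717] [ 0.5469 -0.3227] [ 4.4 42.6] 89.3 0.0731
rim 90% 0.08168416999254531
rim 90% 0.07665674137737961
```

View pics/w4.png

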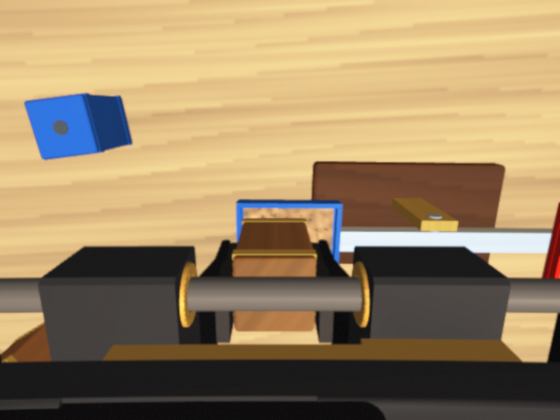

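The head is 7 mm off in y, because I corrected from a reading taken before the arm settled. I'll shift it and then set it down.

>>> drive_tool:
  moves: "-0.0023 0.0067 -0.004 0.5 -0.9;-0.0023 0.0067 -0.004 0.5 -0.9;-0.0023 0.0067 -0.002 0.5 -0.9;-0.0023 0.0067 0 0.5 -0.9;-0.0023 0.0067 0.001 0.5 -0.9;-0.0023 0.0067 0.002 0.5 -0.9;-0.0023 0.0067 0.003 0.5 -0.9;-0.0023 0.0067 0.003 0.5 -0.9"

```text
time_s: 7.1
tool_pos: [0.5504, -0.1796, 0.0933]
tool_rot: [-180.0, 0.0, -3.4]
force: [0.0, 0.4, -0.4]
grip_width: 0.0319
```

```bash
python3 - <<'E'
from h import *
s,t=go([.5508,-.1799,.095],-3.4)
n='wrist';o=get_obs();p,d=read_camera(n);M=c2w(n,o);P=cloud(d,M);z=P[...,2];save('w5.png',p)
for c in [(.5508,-.1799),(.5407,-.3487)]:
    m=(abs(np.hypot(P[...,0]-c[0],P[...,1]-c[1])-.03)<.006)&(abs(P[...,2]-.075)<.015)&(d>0);print('rim 90%',np.percentile(P[m][:,2],90))
E
```

```text
t 7.1 pos [ 0.5504 -0.1796  0.0933] rot [-1.80e+02  2.00e-02 -3.37e+00] F [ 0.03  0.43 -0.36] w 0.0319 q7 -84.2
-> shift [ 0.0004  0.0002 -0.0017] turn 0.03
rim 90% 0.07798833867715088
rim 90% 0.08014628694916061
```

>>> drive_tool:
  moves: "0 0 0.001 0 -0.9;0 0 0.0015 0 -0.9;0 0 0.0015 0 0.1;0 0 0.0015 0 0.1;0 0 0.0015 0 0.1;0 0 0.0015 0 0.1;0 0 -0.02 0 0.1;0 0 -0.06 0 0.1"

```text
time_s: 7.95
tool_pos: [0.5481, -0.1792, 0.1511]
tool_rot: [-179.9, 0.4, -3.4]
force: [1.2, 0.5, 0.6]
grip_width: 0.0475
```

```bash
python3 - <<'E'
from h import *
go([.4508,.0148,.20],29.6)
E
```

```text
t 7.95 pos [ 0.5481 -0.1792  0.1511] rot [-179.88    0.37   -3.39] F [1.15 0.48 0.58] w 0.0475 q7 -82.9
-> shift [-0.1085 -0.1879 -0.0489] turn -32.99
```

>>> drive_tool:
  moves: "0 0 -0.03 0 0.3;-0.02 -0.035 -0.04 -8 0.3;-0.045 -0.075 -0.03 -16 0.3;-0.068 -0.115 -0.01 -24 0.3;-0.09 -0.154 0.01 -33 0.3;-0.111 -0.188 0.02 -33 0.3;-0.111 -0.188 0.02 -33 0.3;-0.111 -0.188 0.02 -33 0.3"

```text
time_s: 8.75
tool_pos: [0.4507, 0.0148, 0.1338]
tool_rot: [179.9, 0.0, 29.7]
force: [0.1, -0.8, -0.1]
grip_width: 0.0565
```

```bash
python3 - <<'E'
from h import *
n='wrist';o=get_obs();p,d=read_camera(n);M=c2w(n,o);P=cloud(d,M);z=P[...,2];save('w6.png',p)
for r in rects((d>0)&(z>.047)&(z<.065),P,300): print(*r)
go([.4508,.0148,.020],29.6)
E
```

```text
[ 476    1   81   78 3565] [ 0.6197 -0.0584] [33.8 33.3] 4.2 0.0533
[ 192   32   66   72 2858] [0.5175 0.0897] [32.9 32.3] 7.2 0.0534
[ 251  189   47   47 2097] [0.451  0.0152] [32.7 32.1] 30.4 0.0535
t 8.8 pos [0.4514 0.0139 0.134 ] rot [ 1.7992e+02 -4.0000e-02  2.9600e+01] F [0.22 0.43 0.61] w 0.0564 q7 -64.6
-> shift [-0.     -0.0011  0.114 ] turn -0.0
```

>>> drive_tool:
  moves: "0 -0.0005 0.05 0 0.3;0 -0.0005 0.09 0 0.3;0 -0.0005 0.113 0 0.3;0 -0.0005 0.113 0 0.3;0 -0.0005 0.113 0 -0.9;0 -0.0005 0.113 0 -0.9;0 -0.0005 0.113 0 -0.9;0 -0.0005 0.113 0 -0.9"

```text
time_s: 9.6
tool_pos: [0.4516, 0.0146, 0.0217]
tool_rot: [179.9, -0.1, 29.6]
force: [0.1, 0.7, 1.1]
grip_width: 0.0322
```

```bash
python3 - <<'E'
from h import *
go([.5407,-.3487,.17],-3.4)
E
```

```text
t 9.6 pos [0.4516 0.0146 0.0217] rot [ 1.7989e+02 -1.0000e-01  2.9600e+01] F [0.13 0.67 1.09] w 0.0322 q7 -71.4
-> shift [-0.102   0.3599 -0.1483] turn 33.0
```

>>> drive_tool:
  moves: "0 0 -0.04 0 -0.9;0 0.01 -0.085 0 -0.9;-0.008 0.04 -0.125 6 -0.9;-0.02 0.08 -0.15 12 -0.9;-0.035 0.125 -0.15 18 -0.9;-0.05 0.17 -0.15 25 -0.9;-0.065 0.215 -0.15 33 -0.9;-0.08 0.26 -0.15 33 -0.9"

```text
time_s: 10.4
tool_pos: [0.5095, -0.2527, 0.1711]
tool_rot: [179.9, -0.0, -3.6]
force: [0.5, 1.1, -1.5]
grip_width: 0.032
```

>>> drive_tool:
  moves: "0.02 0.05 0 0 -0.9;0.03 0.0875 0 0 -0.9;0.03 0.0965 0.01 0 -0.9;0.03 0.0965 0.03 0 -0.9;0.03 0.0965 0.05 0 -0.9;0.03 0.0965 0.055 0 -0.9;0.03 0.0965 0.055 0 -0.9;0.03 0.0965 0.055 0 -0.9"

```text
time_s: 11.2
tool_pos: [0.5343, -0.3487, 0.1167]
tool_rot: [180.0, -0.1, -3.4]
force: [0.1, 0.4, -0.2]
grip_width: 0.0319
```

```bash
python3 - <<'E'
from h import *
s,t=go([.5407,-.3487,.103],-3.4)
n='wrist';o=get_obs();p,d=read_camera(n);M=c2w(n,o);P=cloud(d,M);z=P[...,2];save('w7.png',p)
for r in rects((d>0)&(z>.11)&(z<.15),P,200): print(*r)
for c in [(.5508,-.1799),(.5407,-.3487)]:
    m=(abs(np.hypot(P[...,0]-c[0],P[...,1]-c[1])-.03)<.006)&(abs(P[...,2]-.075)<.015)&(d>0);print('rim 90%',np.percentile(P[m][:,2],90),m.sum())
go([.5407,-.3487,.103],-3.4)
E
```

```text
t 11.2 pos [ 0.5343 -0.3487  0.1167] rot [ 1.7995e+02 -8.0000e-02 -3.3600e+00] F [ 0.06  0.4  -0.16] w 0.0319 q7 -68.6
-> shift [ 0.0064 -0.0004  0.0137] turn 0.04
[ 205  227  139   49 4947] [ 0.5455 -0.3486] [54.  10.3] 88.7 0.1412
[ 233  311   81   21 1623] [ 0.5226 -0.3471] [33.4 11.1] 84.7 0.1485
rim 90% 0.07561802897617471 1879
rim 90% 0.0845428404587162 2238
t 11.25 pos [ 0.5345 -0.3489  0.117 ] rot [ 1.7993e+02 -1.1000e-01 -3.3600e+00] F [-0.37 -0.39 -1.76] w 0.0318 q7 -68.6
-> shift [ 0.0062 -0.0006  0.014 ] turn 0.04
```

View pics/w7.png

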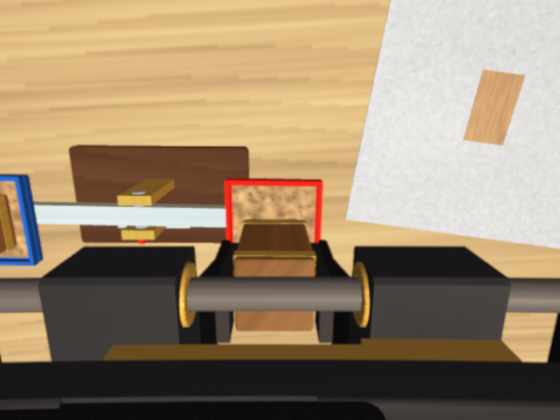

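Head A is standing on the blue pan, which is down. The red pan is up, with its rim at 84.5 mm. I'll lower head B gently onto it.

>>> drive_tool:
  moves: "0.0063 -0.0005 0 0 -0.9;0.0063 -0.0005 0.004 0 -0.9;0.0063 -0.0005 0.009 0 -0.9;0.0063 -0.0005 0.013 0 -0.9;0.0063 -0.0005 0.015 0 -0.9;0.0063 -0.0005 0.0165 0 -0.9;0.0063 -0.0005 0.0175 0 -0.9;0.0063 -0.0005 0.0175 0 -0.9"

```text
time_s: 12.05
tool_pos: [0.5399, -0.3487, 0.098]
tool_rot: [180.0, 0.0, -3.4]
force: [-0.4, 0.1, -1.7]
grip_width: 0.0319
```

```bash
python3 - <<'E'
from h import *
go([.5407,-.3487,.099],-3.4)
n='wrist';o=get_obs();p,d=read_camera(n);M=c2w(n,o);P=cloud(d,M);z=P[...,2]
for c in [(.5508,-.1799),(.5407,-.3487)]:
    m=(abs(np.hypot(P[...,0]-c[0],P[...,1]-c[1])-.03)<.006)&(abs(P[...,2]-.075)<.015)&(d>0);print('rim 90%',np.percentile(P[m][:,2],90),m.sum())
E
```

```text
t 12.05 pos [ 0.5399 -0.3487  0.098 ] rot [ 1.7999e+02  1.0000e-02 -3.3900e+00] F [-0.41  0.07 -1.7 ] w 0.0319 q7 -69.3
-> shift [ 0.0008 -0.0001 -0.001 ] turn 0.01
rim 90% 0.07738093747450564 1572
rim 90% 0.07995505515271124 2290
```

>>> drive_tool:
  moves: "0 0 0 0 0.1;0 0 0 0 0.1;0 0 0 0 0.1;0 0 0 0 0.1;0 0 -0.015 0 0.1;0 0 -0.05 0 0.1;-0.02 -0.04 -0.09 0 0.1;-0.045 -0.084 -0.12 0 0.1"

```text
time_s: 12.9
tool_pos: [0.5076, -0.2768, 0.211]
tool_rot: [179.9, -0.2, -3.5]
force: [0.9, 0.2, 0.9]
grip_width: 0.0481
```

>>> drive_tool:
  moves: "0 0 0 0 0.1;0 0 0 0 0.1;0 0 0 0 0.1;0 0 0 0 0.1;0 0 0 0 0.1;0 0 0 0 0.1;0 0 0 0 0.1;0 0 0 0 0.1"

```text
time_s: 13.7
tool_pos: [0.507, -0.2764, 0.2078]
tool_rot: [-180.0, 0.0, -3.4]
force: [0.3, -0.9, -0.3]
grip_width: 0.0483
```

>>> drive_tool:
  moves: "0 0 0 0 0.1;0 0 0 0 0.1;0 0 0 0 0.1;0 0 0 0 0.1;0 0 0 0 0.1;0 0 0 0 0.1;0 0 0 0 0.1;0 0 0 0 0.1"

```text
time_s: 14.5
tool_pos: [0.5069, -0.2764, 0.2081]
tool_rot: [180.0, -0.0, -3.4]
force: [0.6, 1.0, 0.5]
grip_width: 0.0478
```

>>> drive_tool:
  moves: "0 0 0 0 0.1;0 0 0 0 0.1;0 0 0 0 0.1;0 0 0 0 0.1;0 0 0 0 0.1;0 0 0 0 0.1;0 0 0 0 0.1;0 0 0 0 0.1"

```text
time_s: 15.3
tool_pos: [0.507, -0.2763, 0.2081]
tool_rot: [180.0, 0.0, -3.4]
force: [0.4, 0.5, -0.9]
grip_width: 0.0478
```

```bash
cat > bal.py <<'E'
from h import *
import sys
n='wrist';o=get_obs();p,d=read_camera(n);M=c2w(n,o);P=cloud(d,M);z=P[...,2];save(sys.argv[1],p)
row=np.arange(420)[:,None]
for r in rects((d>0)&(z>.117)&(z<.145)&(row<270),P,200): print(*r)
for c in [(.5508,-.1799),(.5407,-.3487)]:
    m=(abs(np.hypot(P[...,0]-c[0],P[...,1]-c[1])-.03)<.006)&(abs(P[...,2]-.075)<.015)&(d>0);print('rim 90%',np.percentile(P[m][:,2],90),m.sum())
    m=(np.hypot(P[...,0]-c[0],P[...,1]-c[1])<.013)&(z>.1)&(z<.145)&(d>0);print('top z',np.median(z[m]),m.sum())
go([.5508,-.1799,.15],-3.4);go([.5407,-.3487,.15],-3.4)
E
python3 bal.py w8.png
```

```text
[ 102  133   60   51 2765] [ 0.5511 -0.1835] [32.8 32.6] 86.4 0.1324
[ 355  136   53   48 2297] [ 0.5388 -0.3511] [32.7 32.3] 86.1 0.1235
rim 90% 0.08291588202362446 1576
top z 0.13270288975270278 1272
rim 90% 0.0750191184422208 1192
top z 0.1237663336327097 1140
t 15.35 pos [ 0.507  -0.2763  0.2081] rot [179.99  -0.    -3.39] F [0.33 0.39 0.11] w 0.0478 q7 -71.0
-> shift [ 0.0381 -0.0988  0.0581] turn 0.01
t 15.35 pos [ 0.507  -0.2763  0.2081] rot [179.99  -0.    -3.39] F [0.33 0.39 0.11] w 0.0478 q7 -71.0
-> shift [0.038  0.0703 0.0581] turn 0.01
```

View pics/w8.png

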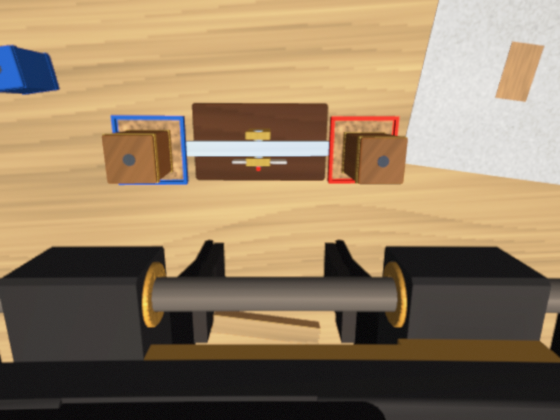

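Red dropped after release, so head B looks heavier. However, the empty beam seemed slightly red-down in w1, so I'll check whether that was real or a camera artifact.

```bash
python3 - <<'E'
from h import *
for f,n in [('w1','wrist'),('side0','side'),('top0','top')]:
    d=np.load(f+'.npy');M=np.load('w1_M.npy') if n=='wrist' else c2w(n);P=cloud(d,M,n);z=P[...,2]
    print(n)
    for c in [(.5508,-.1799),(.5407,-.3487)]:
        h=np.hypot(P[...,0]-c[0],P[...,1]-c[1]);m=(h<.016)&(d>0)&(z>.05);print(' cork',np.median(z[m]),m.sum(),end='')
        m=(h>.06)&(h<.1)&(d>0)&(abs(z)<.01);print(' bench near',np.median(z[m]),m.sum())
    # beam slope: points between pans on the beam
    ax=np.array([.06,.998]);e=P[...,:2]-[.5458,-.2643];y=e@ax;x=e@[.998,-.06]
    m=(abs(x)<.006)&(abs(y)<.052)&(abs(y)>.012)&(z>.05)&(d>0)
    if m.sum()>10: print(' beam slope dz/dy',np.polyfit(y[m],z[m],1),m.sum())
E
```

```text
wrist
 cork 0.07843334270627492 590 bench near -0.00041670229525508917 9097
 cork 0.07285309156310721 581 bench near -0.00035759736979423806 7169
 beam slope dz/dy [0.03314546 0.06180784] 696
side
 cork 0.07973749297916283 214 bench near 0.00039367102149723276 3560
 cork 0.0728532717135072 352 bench near 0.00031977446167252843 2551
 beam slope dz/dy [0.04105726 0.06287194] 299
top
 cork 0.07744639031577427 132 bench near -0.0016165752120609334 2467
 cork 0.07077492712259159 122 bench near -0.001587885287562596 2352
 beam slope dz/dy [0.06419239 0.06049019] 138
```

The empty beam really did rest about 0.035 rad red-down, which disagrees with the description. With both heads on, it went from red-up at release to the red end stop (about 0.05 rad). So head B on the red pan is the heavier one. I'll pick it up.

>>> drive_tool:
  moves: "0.02 0.045 0 0 0.25;0.037 0.0715 0.02 0 0.25;0.037 0.0715 0.05 0 0.25;0.037 0.0715 0.08 0 0.25;0.037 0.0715 0.1 0 0.25;0.037 0.0715 0.112 0 0.25;0.037 0.0715 0.117 0 0.25;0.037 0.0715 0.117 0 0.25"

```text
time_s: 16.15
tool_pos: [0.5397, -0.3499, 0.0911]
tool_rot: [180.0, 0.0, -3.4]
force: [0.4, -0.2, 0.4]
grip_width: 0.0546
```

>>> drive_tool:
  moves: "0 0 0 0 -0.9;0 0 0 0 -0.9;0 0 0 0 -0.9;0 0 0 0 -0.9;0 0 -0.005 0 -0.9;0 0 -0.02 0 -0.9;0 0 -0.05 0 -0.9;0 0 -0.09 0 -0.9"

```text
time_s: 16.95
tool_pos: [0.5384, -0.3491, 0.1809]
tool_rot: [-179.9, 0.2, -3.4]
force: [1.6, 0.2, -1.1]
grip_width: 0.0322
```

```bash
python3 - <<'E'
from h import *
yaw=10.6;c=np.array([.5800,.2326]);ex=np.array([np.cos(np.radians(yaw)),np.sin(np.radians(yaw))])
e=c-.068*ex;print('entry',e)
go([*e,.19],-79.4)
E
```

```text
entry [0.5131604  0.22009131]
t 16.95 pos [ 0.5384 -0.3491  0.1809] rot [-179.88    0.2    -3.38] F [ 1.59  0.15 -1.09] w 0.0322 q7 -68.0
-> shift [-0.0587 -0.5667 -0.0091] turn 76.02
```

>>> drive_tool:
  moves: "0 -0.02 -0.02 0 -0.9;-0.004 -0.055 -0.02 -8 -0.9;-0.01 -0.105 -0.02 -16 -0.9;-0.015 -0.155 -0.02 -24 -0.9;-0.02 -0.205 -0.02 -32 -0.9;-0.028 -0.255 -0.02 -40 -0.9;-0.034 -0.305 -0.02 -48 -0.9;-0.04 -0.35 -0.02 -56 -0.9"

```text
time_s: 17.75
tool_pos: [0.52, 0.0043, 0.2024]
tool_rot: [179.9, -0.0, 53.0]
force: [1.2, 0.4, -1.2]
grip_width: 0.032
```

```bash
python3 - <<'E'
from h import *
go([.5132,.2201,.15],100.6)
E
```

```text
t 17.75 pos [0.52   0.0043 0.2024] rot [ 1.799e+02 -1.000e-02  5.299e+01] F [ 1.15  0.39 -1.23] w 0.032 q7 -43.4
-> shift [ 0.1682 -0.1353  0.0524] turn -47.61
```

>>> drive_tool:
  moves: "0.035 -0.028 0 -8 -0.9;0.07 -0.056 0 -16 -0.9;0.105 -0.085 0 -24 -0.9;0.14 -0.113 0.01 -32 -0.9;0.168 -0.135 0.02 -40 -0.9;0.168 -0.135 0.03 -47.6 -0.9;0.168 -0.135 0.04 -47.6 -0.9;0.168 -0.135 0.04 -47.6 -0.9"

```text
time_s: 18.55
tool_pos: [0.5146, 0.2158, 0.16]
tool_rot: [-179.9, 0.1, 100.0]
force: [0.0, -0.9, -1.6]
grip_width: 0.0319
```

>>> drive_tool:
  moves: "0 0 0 0 -0.9;0 0 0 0 -0.9;0 0 0 0 -0.9;0 0 0 0 -0.9;0 0 0 0 -0.9;0 0 0 0 -0.9;0 0 0 0 -0.9;0 0 0 0 -0.9"

```text
time_s: 19.35
tool_pos: [0.5151, 0.2173, 0.161]
tool_rot: [-180.0, 0.0, 100.2]
force: [-0.5, -0.1, -1.3]
grip_width: 0.0319
```

```bash
python3 look.py w9 jig_entry jaws jig stop; python3 - <<'E'
from h import *
d=np.load('w9.npy');M=np.load('w9_M.npy');P=cloud(d,M);z=P[...,2]
for lo,hi in [(.0105,.0175),(.020,.033)]:
    print(lo)
    for r in rects((d>0)&(z>lo)&(z<hi),P,300): print(*r)
go([.5132,.2201,.034],100.6)
E
```

```text
19.35 [0.5151 0.2173 0.161 ] [-1.8000e+02  1.0000e-02  1.0021e+02]
jig_entry 0.73 [270.4 189.1] [0.512 0.22  0.014]
jaws 0.75 [327.1 191. ] [0.561 0.227 0.014]
jig 0.67 [346.3 185. ] [0.576 0.235 0.013]
stop 0.95 [452.5 189.5] [0.659 0.249 0.028]
0.0105
[  57   61   55  179 1326] [0.3455 0.2205] [159.4  22.8] 80.3 0.0147
[  234   122   241   124 16087] [0.5798 0.2336] [200.3 109.2] 10.6 0.0135
[344 147  49  13 579] [0.5874 0.2654] [41.2 10. ] 10.8 0.0135
[305 220  29  23 349] [0.5623 0.1894] [25.7 19. ] 19.7 0.0136
[341 222  46   9 374] [0.5998 0.202 ] [40.9  7. ] 10.5 0.0136
0.02
[ 294  129  123   47 3710] [0.5743 0.2647] [100.1  37.2] 10.4 0.0264
[  34  151   49   89 2124] [0.3351 0.1823] [79.9 21.6] 73.7 0.0237
[ 365  170  112   41 2045] [0.6333 0.2432] [87.9 33.6] 10.4 0.0267
[ 293  205  120   44 3150] [0.5861 0.2009] [100.5  38. ] 11.1 0.0263
t 19.6 pos [0.5151 0.2173 0.161 ] rot [-180.      0.    100.21] F [ 0.08  0.79 -2.05] w 0.032 q7 -25.7
-> shift [ 0.0031 -0.0014  0.127 ] turn -0.39
```

View pics/w9.png

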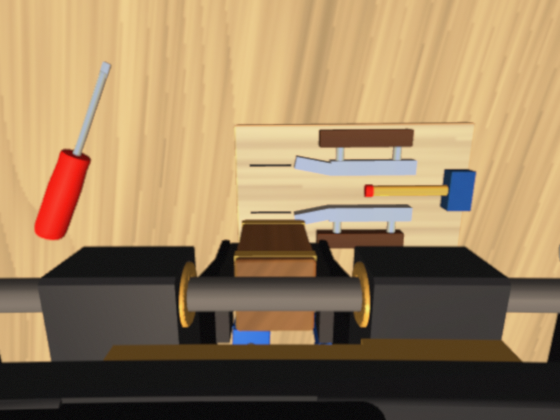

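>>> drive_tool:
  moves: "0.0034 -0.0013 0.04 -0.4 -0.9;0.0034 -0.0013 0.085 -0.4 -0.9;0.0034 -0.0013 0.105 -0.4 -0.9;0.0034 -0.0013 0.115 -0.4 -0.9;0.0034 -0.0013 0.12 -0.4 -0.9;0.0034 -0.0013 0.123 -0.4 -0.9;0.0034 -0.0013 0.125 -0.4 -0.9;0.0034 -0.0013 0.126 -0.4 -0.9"

```text
time_s: 20.4
tool_pos: [0.5141, 0.2208, 0.0364]
tool_rot: [179.9, 0.0, 100.6]
force: [-2.4, -1.6, 8.3]
grip_width: 0.0319
```

```bash
python3 - <<'E'
from h import *
go([.5131,.2204,.034],100.6)
p=cv2.imread('pics/w9.png').astype(int);M=np.load('w9_M.npy');d=np.load('w9.npy');P=cloud(d,M)
m=(p[...,2]>150)&(p[...,1]<60)&(p[...,0]<60);m[:, :300]=0;m[:,420:]=0
q=P[m&(d>0)];ex=np.array([np.cos(np.radians(10.6)),np.sin(np.radians(10.6))]);e=q[:,:2]-[.5799,.2329]
print('nose x_j',np.percentile(e@ex,[2,10,50,90,98]).round(4),'y_j',np.median(e@[-ex[1],ex[0]]),'z',np.median(q[:,2]),m.sum())
s=(P[...,2]>.018)&(P[...,2]<.035)&(d>0);e=P[s][:,:2]-[.5799,.2329];k=abs(e@[-ex[1],ex[0]])<.004;print('tip min x_j',np.percentile((e@ex)[k],[0,1,5]).round(4))
E
```

```text
t 20.4 pos [0.5141 0.2208 0.0364] rot [1.799e+02 1.000e-02 1.006e+02] F [-2.45 -1.57  8.27] w 0.0319 q7 -31.7
-> shift [-0.0002 -0.0011  0.0024] turn 0.0
nose x_j [0.0107 0.011  0.0128 0.0151 0.0158] y_j 0.0008371449803865341 z 0.026111175072572768 79
tip min x_j [-0.2615 -0.2577 -0.2509]
```

>>> drive_tool:
  moves: "0 0 0 0 -0.1;0 0 0 0 -0.1;0 0 0 0 -0.1;0 0 0 0 -0.1;0 0 0 0 -0.9;0 0 0 0 -0.9;0 0 0 0 -0.9;0 0 0 0 -0.9"
  grip_force: 30

```text
time_s: 21.2
tool_pos: [0.5133, 0.2204, 0.0351]
tool_rot: [180.0, 0.0, 100.6]
force: [1.1, 0.2, -0.6]
grip_width: 0.0318
```

>>> drive_tool:
  moves: "0 0.004 -0.0005 0 -0.9;0 0.01 -0.0005 0 -0.9;0 0.015 -0.0005 0 -0.9;0 0.02 -0.0005 0 -0.9;0 0.024 -0.0005 0 -0.9;0 0.027 -0.0005 0 -0.9;0 0.03 -0.0005 0 -0.9;0 0.032 -0.0005 0 -0.9"

```text
time_s: 22.0
tool_pos: [0.5432, 0.2263, 0.0351]
tool_rot: [-179.8, 0.0, 100.6]
force: [-5.7, -1.5, 1.8]
grip_width: 0.0319
```

```bash
cat > st.py <<'E'
from h import *
o=get_obs();ex=np.array([np.cos(np.radians(10.6)),np.sin(np.radians(10.6))])
e=o['tool_pos'][:2]-[.5799,.2329];print('t',o['time_s'],'x_j',e@ex,'y_j',e@[-ex[1],ex[0]],'z',o['tool_pos'][2],'rot',o['tool_rot'].round(2))
f=[]
for i in range(4): f.append(get_obs()['force']);read_camera('wrist')
f=np.mean(f,0);print('F',f.round(2),'Fx_j',f[:2]@ex,'w',o['grip_width'])
E
python3 st.py
```

```text
t 22.0 x_j -0.03733087533252829 y_j 0.0002513760919150669 z 0.035112234123629786 rot [-1.7979e+02  3.0000e-02  1.0064e+02]
F [-5.21 -1.3   0.85] Fx_j -5.363775575885608 w 0.0319166116433988
```

>>> drive_tool:
  moves: "0 0.004 0 0 -0.9;0 0.008 0 0 -0.9;0 0.012 0 0 -0.9;0 0.016 0 0 -0.9;0 0.02 0 0 -0.9;0 0.023 0 0 -0.9;0 0.025 0 0 -0.9;0 0.026 0 0 -0.9"

```text
time_s: 23.0
tool_pos: [0.5704, 0.2312, 0.0355]
tool_rot: [-180.0, -0.0, 100.6]
force: [-4.3, 0.2, -1.1]
grip_width: 0.0318
```

```bash
python3 st.py
```

```text
t 23.0 x_j -0.009644615986692863 y_j 5.083849478624441e-05 z 0.03548406963446959 rot [-179.99   -0.    100.61]
F [-3.37  0.33 -2.09] Fx_j -3.2549274692818795 w 0.03177266481697783
```

>>> drive_tool:
  moves: "0 0.001 0 0 -0.9;0 0.002 0 0 -0.9;0 0.003 0 0 -0.9;0 0.004 0 0 -0.9;0 0.0045 0 0 -0.9;0 0.005 0 0 -0.9;0 0.0055 0 0 -0.9;0 0.006 0 0 -0.9"

```text
time_s: 24.0
tool_pos: [0.576, 0.2322, 0.0356]
tool_rot: [-180.0, 0.0, 100.6]
force: [-5.2, 0.0, -0.8]
grip_width: 0.0322
```

```bash
python3 st.py
```

```text
t 24.0 x_j -0.003909959943793586 y_j 5.212375911754709e-05 z 0.035552966097747524 rot [-1.7998e+02  1.0000e-02  1.0062e+02]
F [-4.76  0.17 -0.66] Fx_j -4.644879307731116 w 0.0322491399790773
```

>>> drive_tool:
  moves: "0 0.0005 0 0 -0.9;0 0.001 0 0 -0.9;0 0.0015 0 0 -0.9;0 0.002 0 0 -0.9;0 0.0025 0 0 -0.9;0 0.0025 0 0 -0.9;0 0.0025 0 0 -0.9;0 0.0025 0 0 -0.9"

```text
time_s: 25.0
tool_pos: [0.5784, 0.2326, 0.0355]
tool_rot: [-180.0, 0.0, 100.6]
force: [-4.9, -0.2, -0.9]
grip_width: 0.032
```

```bash
python3 st.py; python3 - <<'E'
from h import *
p,d=read_camera('wrist');save('w10.png',p[120:330,180:520].repeat(2,0).repeat(2,1))
E
```

```text
t 25.0 x_j -0.0015687273052508734 y_j 2.2166361069436886e-05 z 0.035464668964549695 rot [-1.7996e+02  1.0000e-02  1.0062e+02]
F [-5.03  0.06 -0.49] Fx_j -4.9339602222348375 w 0.03200659387374909
```

View pics/w10.png

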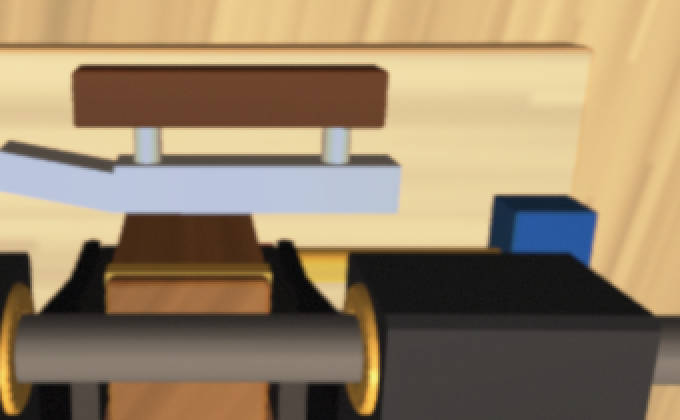

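>>> drive_tool:
  moves: "0 0.0005 0 0 -0.9;0 0.001 0 0 -0.9;0 0.001 0 0 -0.9;0 0.001 0 0 -0.9;0 0.001 0 0 0.1;0 0.001 0 0 0.1;0 0.001 0 0 0.1;0 0.001 0 0 0.1"

```text
time_s: 26.05
tool_pos: [0.581, 0.2327, 0.0362]
tool_rot: [179.9, 0.0, 100.6]
force: [-0.6, -0.0, -0.5]
grip_width: 0.0473
```

>>> drive_tool:
  moves: "0 0 -0.015 0 0.1;0 0 -0.05 0 0.1;-0.02 0 -0.09 0 0.1;-0.05 0 -0.12 0 0.1;-0.08 0 -0.14 0 0.1;-0.08 0 -0.14 0 0.1;-0.08 0 -0.14 0 0.1;-0.08 0 -0.14 0 0.1"

```text
time_s: 26.85
tool_pos: [0.5936, 0.1555, 0.1755]
tool_rot: [-180.0, -0.0, 100.7]
force: [0.3, 0.1, -0.4]
grip_width: 0.0478
```

```bash
python3 - <<'E'
from h import *
n='wrist';o=get_obs();p,d=read_camera(n);M=c2w(n,o);P=cloud(d,M);z=P[...,2]
print(o['tool_pos'],o['time_s'],o['force'])
ex=np.array([np.cos(np.radians(10.6)),np.sin(np.radians(10.6))]);row=np.arange(420)[:,None]
for r in rects((d>0)&(z>.055)&(z<.08)&(row<262),P,300):
    e=r[1]-[.5799,.2329];print(*r,'jig',e@ex,e@[-ex[1],ex[0]])
u=proj(n,[.5799,.2329,.03],M).astype(int);print(u)
save('w11.png',cv2.resize(p[max(0,u[1]-100):u[1]+100,max(0,u[0]-133):u[0]+133],None,fx=3,fy=3))
E
```

```text
[0.59362449 0.15547987 0.17551808] 26.85 [ 0.26446948  0.10482749 -0.39446261]
[ 251   74   47   48 2203] [0.5794 0.2326] [33.1 32.3] 10.9 0.0679 jig -0.0005466530797585381 -0.00020290492943851113
[ 528  132   32   96 1880] [0.7959 0.2083] [21.2 74.8] 20.2 0.0666 jig 0.2077888321912309 -0.06391370132142658
[275  98]
```

View pics/w11.png

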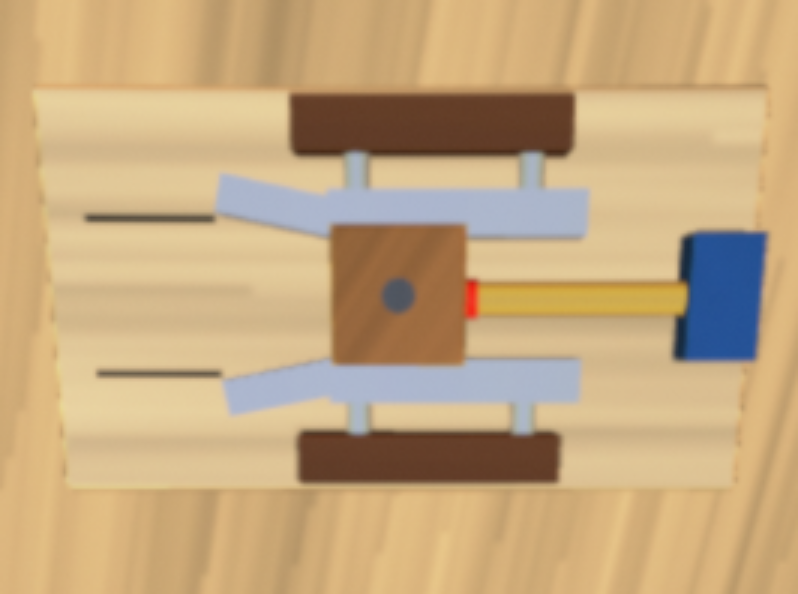

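The head stands upright between the jaws, with its centre at jig x ≈ −0.5 mm. Its front face is about 4.8 mm past the nose tip I measured earlier, so the nose is pressed in. One last check on head A, then I'll hand in.

```bash
python3 - <<'E'
from h import *
p,d=read_camera('top');P=cloud(d,c2w('top'),'top');z=P[...,2]
for r in rects((d>0)&(z>.1)&(z<.15)&(np.hypot(P[...,0]-.55,P[...,1]+.18)<.05),P,20): print('head A top',*r)
p,d=read_camera('side');P=cloud(d,c2w('side'),'side');z=P[...,2]
for r in rects((d>0)&(z>.115)&(z<.15)&(np.hypot(P[...,0]-.55,P[...,1]+.18)<.05),P,20): print('side',*r)
print(get_obs()['force'],get_obs()['time_s'])
sign_off()
E
```

```text
head A top [379 185  16  14 204] [ 0.5514 -0.1776] [33.8 31.4] 87.6 0.1224
side [294 281  20  19 336] [ 0.5505 -0.1791] [33.5 32.2] 86.4 0.1246
[-0.08332898  0.32050167  0.43697564] 27.0
the job is handed in; nothing more can be done
```

The heavier mallet head is in the drilling jig, held by the jaws with the nose pressed in. The lighter one is still on the blue pan, and I handed the job in at about 27 s of the 72 s allowed.

- **Weighing:** I stood head A on the blue pan and head B on the red pan, then let go. The red pan dropped to its end stop (about 0.05 rad), so head B is the heavier one.
- **Jig:** I set B down in the entry, regripped it square, and slid it in. The push force was about 3–5 N, rising slightly over the last few millimetres as expected for the nose.
- **Final position:** After release, B stands upright with its centre at jig x ≈ −0.5 mm. Its front face is about 4.8 mm past where I first measured the nose tip (x ≈ 10.7 mm). That is an estimate from camera positions, about 1.9 N on the nose, not a direct reading.
- **Lighter head:** The last camera check shows A upright on the blue pan, about 2 mm from its centre. The arm was clear of everything.

**What disagreed or went wrong:**
- **Empty balance:** The empty beam was tilted about 0.035 rad red-down, not level as described. I did not swap the heads to double-check. Red rose when A was placed, then fell past that empty tilt once B was on, which still points to B.
- **Placing A:** I was first about 7 mm off over the blue pan, from a reading taken before the arm settled. I corrected it before letting go.
- **Setting B down in the jig entry:** It briefly pressed about 8 N on the jig floor. I released the grip there to take the load off.

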